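# Snap the retainer bar onto the label-roll holder

## Robot

A 6-joint arm with a two-finger parallel gripper is mounted at the origin on the work surface. World frame = base frame: x ahead of the robot, y to its left, z up, the work surface at z = 0. Lengths are in m, angles in degrees, forces in N, time in s.
With the tool pointing down it reaches from about 0.4 to 0.825 m from the base axis. Payload 7 kg.
Tool frame: the origin (TCP) lies midway between the tips of the shut fingers; the grasp point (between the pads) lies 19 mm behind it; z points along the fingers, y is the line along which they close (so a half turn about z gives the same grasp; the last joint's range is limited). The gripper opens to 88 mm and grips with 3 to 60 N. Pads are 19 mm wide; open, the fingers measure 130 mm over their backs; the gripper's body (78 mm by 193 mm) begins 47 mm behind the grasp point.
Start: joints at [-54.654, 20.546, 0.682, 0, -70.136, -16.507], TCP at [0.218, -0.639, 0.227] pointing down, gripper open.
Joint ranges: [-176.03, 176.03], [-82.01, 121.73], [-58.28, 71.71], [-173.87, 95.51], [-174.79, -0.11], [-173.66, 173.66]. Speed limits (degrees/s): [136.94, 136.94, 172.46, 180, 180, 180].

## Interface

Orientations are given as [roll, pitch, yaw] about the fixed x, y, z axes, in that order (R = Rz(yaw) Ry(pitch) Rx(roll)).
In Python, from plant import telemetry, viewer, workorder gives the robot as it stands. The module is installed in compiled form; this text tells all that it offers.
- The arm moves only by the tool carry_out, never from a script. Its argument "rows" is a list of rows, each a list of 6 numbers: the shift along the tool's x, y, z in m, then the turn, a rotation vector about the tool's x, y, z in rad. In form: [[tx, ty, tz, ax, ay, az], ...]. A call has 1 to 8 rows; each row is the pose to reach, as a shift and turn from the pose commanded when the call began, along the tool's axes at that moment; what a row does not reach only later rows make up. A row lasts 1/8 s, in which the tool goes at most 62.5 mm and 10.7 degrees, less where a joint would pass 70% of its speed; a pose out of reach is approached as far as the arm can. A call with a gripper value outside its range is refused whole. "grip" is the gripper's target within -1 to 1 (fully open at 1, half-way at 0, shut at -1), set as the call begins (left out, the last holds). The fingers move at their own pace and stop on an object; the grip force is fixed at half the most. Time passes only in rows, so rows that repeat a pose let the fingers close. It gives the time, the measured TCP pose, the force, the opening and the grip force at its end, in the units of the state.
- telemetry.get_obs(): the state, without advancing time (a new reading comes with each control period).
- viewer.snapshot(name): name is "scene" or "top" or "wrist"; returns the picture (400x640x3 uint8, red, green, blue); there is no depth.
- viewer.camera_info(name): a dict with "intrinsics" (3x3 intrinsics, pixels), "k1" (the pictures are not rectified: a ray, as slopes to the right and down, at radius r is drawn at 1 + k1 r^2 times it, then the intrinsics apply), "extrinsics" (4x4, takes a point from camera to world coordinates); the wrist camera has in their place "tool_from_camera" (4x4, takes a point from camera to tool coordinates, whose origin is the TCP and whose axes are the flange's). Camera axes: x right, y down, z forward; pixel columns grow to the right and rows downward; lengths in m; the calibration is good to about 2 mm. A picture is of the moment at which its call begins: read the wrist's pose just before it. camera_info takes no time and is no camera call.
- workorder.close_job(): hands the job in; it is judged then, once.
The state is a dict: "clock": time; "joint_pos": joint angles; "qvel": joint speeds; "tau": joint torques, N m; "tool_pos": TCP position; "orientation": TCP orientation; "force": force on the tool from outside, world axes, zero at the start; "moment": the same for the moment, N m; "opening": finger opening in m; "gripper_force": force on a finger pad.
Only numpy, scipy, OpenCV 4.12 (cv2) and the standard library are available. Lean on these libraries where they do the work, as an engineer would, in place of code of your own. Each camera call takes 0.05 s, during which the arm holds its last target. There are 200 camera calls.

## Task

Pick up the black retainer bar from the packing bench and fit it across the label roll on its holder: push it straight down between the two snap hooks until both hooks have clicked over its ends and it sits flat and fully home on both seats, then let go of it. Leave the hand stamp, the tape roll and the calculator where they are.

Things in the scene. Friction and masses are not known exactly. Their poses are not given: they have to be found in the camera images.
- bar_mid (a point): Centre, half-way up, of the loose retainer bar (black plastic, 90 g, flat on the bench, grip rib up): a plate 152 mm long (y), 34 wide (x), 10 thick; on its middle a rib 64 long (y), 20 thick (x), 32 high. Overall height 42 mm: this point is 21 mm over the underside and under the rib's top. z up. Ends alike: a half turn makes no difference.
- bar: The same retainer bar, given at the centre of its underside; same axes.
- seat (a point): Fixed label-roll holder: grey base 200 x 120 mm, white roll 100 mm across lying on it. This point is midway between its two seats and level with them, 66 mm above the bench, 6 mm over the roll. z up, y from seat to seat. The bar's underside rests on the seats, its length along y, its centre straight above this point (then 21 mm higher).
- seat_a (a point): Middle of the seat at the +y end, 66 mm from seat along y; the other is its mirror image. Each seat is 14 mm long in y, with a low grey cheek on either side: 40 mm apart in x at the seat, flaring to about 50 mm at their tops, 17 mm above the seat.
- nose_a (a point): Inner tip of the black snap hook at the +y end, on the nose's underside: 70.5 mm from seat along y, 12.5 mm above it, so it overhangs a seated bar by 5.5 mm with 2.5 mm to spare. The hook is 20 mm wide (x), its upright inner face at 78 mm; the sloping lead-in rises from the nose out to 83 mm, 39 mm above the seat.
- nose_b (a point): The same on the mirror-image hook at the -y end. Both hooks must spring out about 6 mm as the bar is pushed down past them, which takes roughly 8 to 15 N in all, felt from about 26 mm above home; they snap back about 3 mm before the bar is home.
- hook_a (a joint): Bend of the snap hook at the +y end, rad: 0 upright (at the start, and again once it has clicked over the bar), growing as it is pushed outward, about 0.1 while the bar passes its nose. A spring returns it.
- hook_b (a joint): The same for the snap hook at the -y end.
- stamp: Bystander: black hand stamp, upright, 40 mm across the foot, 82 mm tall; origin at the centre of its underside.
- tape: Bystander: clear tape roll lying flat, 90 mm across, 48 mm tall; origin at the centre of its underside.
- calculator: Bystander: grey desk calculator lying flat, 130 x 85 x 16 mm; origin at the centre of its underside.
Things that resemble listed ones, but are neither listed nor needed, are in the scene too. Leave any brown look-alike of the bar alone.

How it is judged:
By the outcome, as a careful person would: the job done as asked, in the order asked, and still so for the second after the job is handed in, with the robot touching nothing.
It also fails if it takes over 43 s, if anything falls off the work surface, if the arm or the gripper's body presses on something with over 40 N, if the wrist force passes 120 N, or if a joint passes its speed limit or range.

## Working session

There is one attempt and no reset: what is moved stays moved. The work goes in short steps, Python scripts to look and compute and a tool call to move; the robot and the scene stay as the last step left them, time stands still between calls to the robot, and variables do not carry over. Pictures are saved under pics/ and viewed, at most 10 in all, crops included, and the job is handed in when it is done.

Besides the shell and the picture viewer there is one more tool, called after "Request:" by a JSON object that holds its "name" and its "arguments", one argument or row to a line. carry_out: Moves the arm, as the interface text tells. Its arguments: {"type":"object","properties":{"rows":{"type":"array"},"grip":{"type":"number"}},"required":["rows"]}

```bash
mkdir -p pics
cat > h.py <<'E'
import numpy as np, cv2
from plant import telemetry, viewer, workorder
from scipy.spatial.transform import Rotation as R
def save(n,im): cv2.imwrite('pics/'+n+'.png',im[:,:,::-1])
def pose():
    o=telemetry.get_obs(); T=np.eye(4); T[:3,:3]=R.from_euler('xyz',o['orientation'],degrees=True).as_matrix(); T[:3,3]=o['tool_pos']; return T
def ext(n,T=None):
    c=viewer.camera_info(n)
    return T@np.array(c['tool_from_camera']) if n=='wrist' else np.array(c['extrinsics'])
def ray(n,px,T=None):
    c=viewer.camera_info(n); K=np.array(c['intrinsics']); k=c['k1']
    p=cv2.undistortPoints(np.array([[px]],float),K,np.array([k,0,0,0,0.]))[0,0]
    E=ext(n,T); return E[:3,3],E[:3,:3]@np.array([p[0],p[1],1])
def onplane(n,px,z,T=None):
    o,d=ray(n,px,T); return o+d*(z-o[2])/d[2]
def proj(n,P,T=None):
    c=viewer.camera_info(n); E=np.linalg.inv(ext(n,T))
    return cv2.projectPoints(np.array(P,float).reshape(-1,1,3),cv2.Rodrigues(E[:3,:3])[0],E[:3,3],np.array(c['intrinsics']),np.array([c['k1'],0,0,0,0.]))[0][:,0]
E
python3 - <<'E'
from h import *
o=telemetry.get_obs(); print({k:np.round(v,3) for k,v in o.items()})
for n in ('scene','top'): save(n+'0',viewer.snapshot(n)); c=viewer.camera_info(n); print(n,c['k1'],np.round(c['extrinsics'],3).tolist())
E
```

```text
{'clock': np.float64(0.0), 'joint_pos': array([-5.4653e+01,  2.0593e+01,  6.3400e-01, -2.1000e-02, -7.0138e+01,
       -1.6505e+01]), 'qvel': array([-0.084,  0.06 ,  0.053,  0.018,  0.006, -0.014]), 'tau': array([ 1.0000e-03, -5.8272e+01,  2.9306e+01,  6.9970e+00,  7.0000e-03,
       -0.0000e+00]), 'tool_pos': array([ 0.218, -0.638,  0.226]), 'orientation': array([ 1.79901e+02, -9.00000e-03, -1.61166e+02]), 'force': array([ 1.103, -0.688, -0.406]), 'moment': array([-0.003,  0.02 ,  0.053]), 'gripper_force': np.float64(0.0), 'opening': np.float64(0.088)}
scene -0.11901990201862837 [[0.735, 0.395, -0.55, 1.314], [0.677, -0.453, 0.58, -0.774], [-0.02, -0.799, -0.601, 0.924], [0.0, 0.0, 0.0, 1.0]]
top -0.10906142609478726 [[-0.018, -0.981, 0.196, 0.355], [-1.0, 0.017, -0.009, -0.003], [0.006, -0.196, -0.981, 0.979], [0.0, 0.0, 0.0, 1.0]]
```

View pics/top0.png

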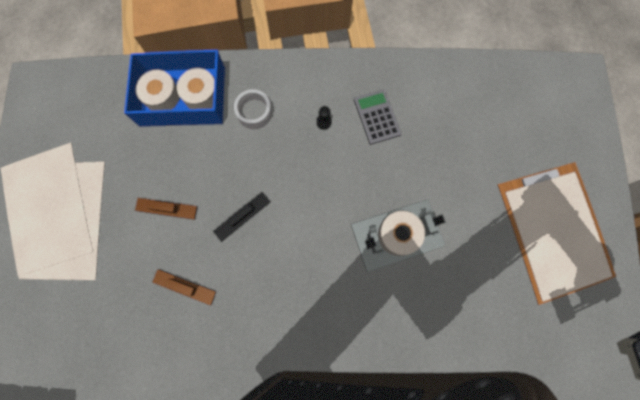

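View pics/scene0.png

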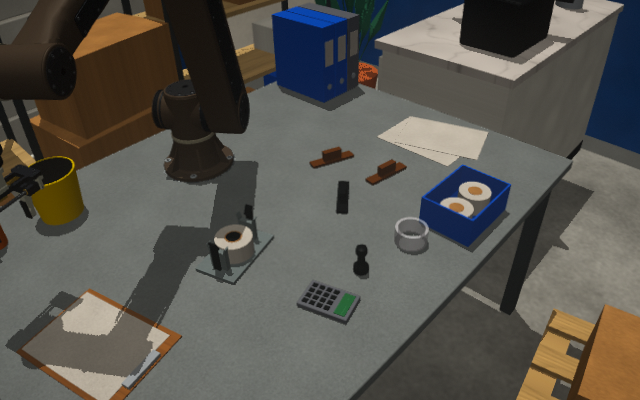

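In the top view, the things that could pass for the bar are the black bar at (242,216), the brown look-alikes at (166,208) and (184,286), and the black stamp at (324,117). The description says black and flat with the rib up, so I choose (242,216). The holder is at (403,235), with its hooks at about (371,243) and (438,219). Next I check the choice in one crop and measure it.

Run:
```python
from h import *
im=viewer.snapshot('top')
a=cv2.resize(im[170:260,190:300],None,fx=5,fy=5,interpolation=cv2.INTER_CUBIC)
b=cv2.resize(im[190:280,340:460],None,fx=5,fy=5,interpolation=cv2.INTER_CUBIC)
save('crop_top',cv2.resize(np.hstack([a,b]),None,fx=.69,fy=.69))
m=((im.max(2)<60)*255).astype(np.uint8)
n,l,s,c=cv2.connectedComponentsWithStats(m)
for i in range(1,n):
    if s[i,4]>20: print(s[i],c[i].round(1))
i=l[216,242]; cs,_=cv2.findContours((l==i).astype(np.uint8),0,2)
r=cv2.minAreaRect(cs[0]); print(r)
bx=cv2.boxPoints(r); W=np.array([onplane('top',p,.008) for p in bx]); print(W.round(4), W.mean(0))
for z in (0.005,.042): print(onplane('top',c[i],z))
print('seat approx',onplane('top',(403,233),.066))
for p in ((371,243),(438,219)): print(onplane('top',p,.1))
```

```text
[317 107  14  22 244] [323.8 118.1]
[214 194  55  46 738] [241.4 216.1]
[433 216  11   9  67] [438.1 219.9]
[396 226  14  14 155] [402.4 232.5]
[366 237  10  16  89] [370.5 243.6]
[630 332  10  36 191] [636.3 346.6]
[ 242  371  314   29 7707] [399.1 386.5]
((241.26829528808594, 216.0853729248047), (12.337726593017578, 61.220115661621094), 51.34019088745117)
[[0.4671 0.2336 0.008 ]
 [0.5586 0.1192 0.008 ]
 [0.5345 0.1004 0.008 ]
 [0.4438 0.2144 0.008 ]] [0.50098553 0.16691227 0.008     ]
[0.50114284 0.16740211 0.005     ]
[0.49559649 0.16091468 0.042     ]
seat approx [ 0.44708817 -0.2067522   0.066     ]
[ 0.42360039 -0.12858151  0.1       ]
[ 0.47260121 -0.27862923  0.1       ]
```

View pics/crop_top.png

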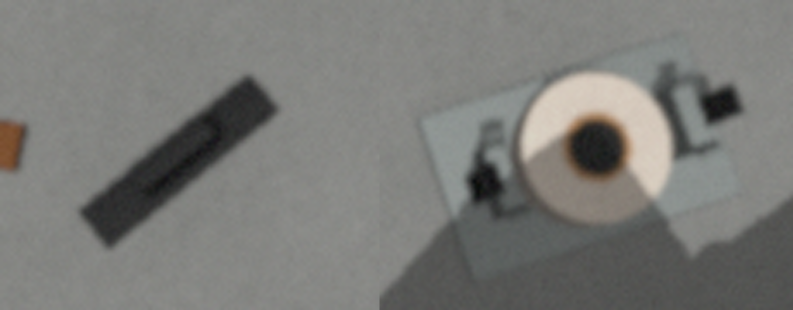

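The crop shows one plain black bar with a central rib at (242,216), so the choice stands. The holder's hooks lie along a line of about 108°/−72°. I'll pass over the holder for a wrist look on the way to the bar.

```bash
cat >> h.py <<'E'
def row(p,yaw,T=None):
    T=pose() if T is None else T
    G=R.from_euler('xyz',[180,0,yaw],degrees=True)
    s=T[:3,:3].T@(np.array(p)-T[:3,3]); r=(R.from_matrix(T[:3,:3]).inv()*G).as_rotvec()
    print('row',s.round(4).tolist(),r.round(4).tolist(),'deg',np.degrees(np.linalg.norm(r)).round(1))
E
python3 - <<'E'
from h import *
c=viewer.camera_info('wrist'); print(np.round(c['tool_from_camera'],3),c['intrinsics'],c['k1'])
row([.45,-.207,.27],-72)
E
```

```text
[[-0.001 -0.963 -0.269  0.072]
 [ 1.    -0.001  0.    -0.001]
 [-0.001 -0.269  0.963 -0.158]
 [ 0.     0.     0.     1.   ]] [[347.17294955   0.         317.01135911]
 [  0.         347.17294955 193.04694751]
 [  0.           0.           1.        ]] 0.0032156264655751866
row [-0.359, 0.3335, -0.0438] [0.0012, 0.0009, -1.5563] deg 89.2
```

Request:
{"name": "carry_out", "arguments": {
  "rows": [
    [-0.36, 0.333, -0.044, 0, 0, -1.556],
    [-0.36, 0.333, -0.044, 0, 0, -1.556],
    [-0.36, 0.333, -0.044, 0, 0, -1.556],
    [-0.36, 0.333, -0.044, 0, 0, -1.556],
    [-0.36, 0.333, -0.044, 0, 0, -1.556],
    [-0.36, 0.333, -0.044, 0, 0, -1.556],
    [-0.36, 0.333, -0.044, 0, 0, -1.556],
    [-0.36, 0.333, -0.044, 0, 0, -1.556]
  ]
}}

```text
clock: 1.15
tool_pos: [0.4517, -0.2053, 0.2709]
orientation: [-180.0, -0.0, -74.8]
force: [1.0, -0.7, -0.4]
opening: 0.0878
gripper_force: 0.0
```

Request:
{"name": "carry_out", "arguments": {
  "rows": [
    [0, 0, 0, 0, 0, 0],
    [0, 0, 0, 0, 0, 0]
  ]
}}

```text
clock: 1.4
tool_pos: [0.451, -0.2071, 0.2704]
orientation: [180.0, 0.0, -75.2]
force: [-0.4, 0.4, -0.4]
opening: 0.088
gripper_force: 0.0
```

Run:
```python
from h import *
T=pose(); np.save('Tw1.npy',T); im=viewer.snapshot('wrist'); save('w1',im)
print(T[:3,3],telemetry.get_obs()['orientation'])
```

```text
[ 0.45098755 -0.20713941  0.27036517] [ 1.79968101e+02  1.22074449e-02 -7.52836086e+01]
```

View pics/w1.png

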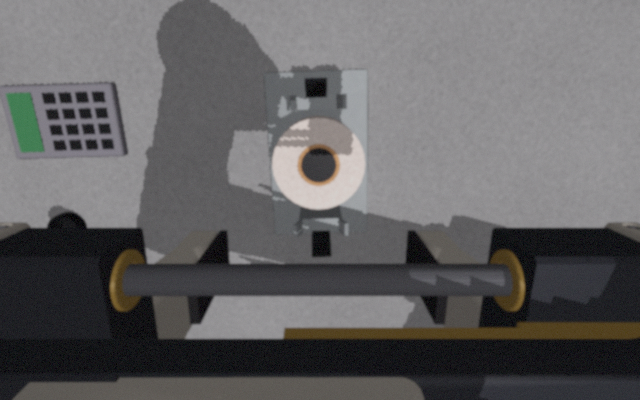

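The wrist view shows the roll at (318,165), the hooks at (316,88) and (321,244), and the base running nearly vertical. I'll measure the roll centre and the hook line.

Run:
```python
from h import *
T=np.load('Tw1.npy'); im=cv2.cvtColor(cv2.imread('pics/w1.png'),cv2.COLOR_BGR2RGB)
sub=np.zeros(im.shape[:2],bool); sub[60:262,255:380]=1
g=cv2.GaussianBlur(im,(3,3),0).astype(int)
# roll: reddish-white (r>b) plus orange
m=((g[...,0]-g[...,2]>6)&sub).astype(np.uint8)
m=cv2.morphologyEx(m,cv2.MORPH_OPEN,np.ones((3,3)))
cs,_=cv2.findContours(m,0,1); c=max(cs,key=cv2.contourArea); e=cv2.fitEllipse(cv2.convexHull(c)); print('roll',e)
P=np.array([onplane('wrist',p[0].astype(float),.06,T) for p in cv2.convexHull(c)]); (x,y),r=cv2.minEnclosingCircle(P[:,:2].astype(np.float32)); print('circle',x,y,r,P[:,:2].min(0),P[:,:2].max(0),'ell c',onplane('wrist',e[0],.06,T))
# hooks
b=((g.max(2)<45)&sub).astype(np.uint8); n,l,s,ct=cv2.connectedComponentsWithStats(b)
H=[]
for i in range(1,n):
    if s[i,4]>60:
        print(s[i],ct[i].round(1)); cc,_=cv2.findContours((l==i).astype(np.uint8),0,2); bx=cv2.boxPoints(cv2.minAreaRect(cc[0])); print(np.array([onplane('wrist',p,.105,T)[:2] for p in bx]).round(4).tolist(), onplane('wrist',ct[i],.105,T)[:2].round(4))
# predicted
for yaw in (-72,-73.5,-75):
    a=np.radians(yaw); u=np.array([np.cos(a),np.sin(a),0]); C=np.array([x,y,.105]); print(yaw,proj('wrist',[C+s*d*u for s in(1,-1) for d in (.083,.09)],T).round(1).tolist())
```

```text
roll ((317.97491455078125, 163.0047149658203), (92.01885223388672, 92.92139434814453), 169.32025146484375)
circle 0.45056065917015076 -0.209085613489151 0.05114491283893585 [ 0.40050696 -0.25999614] [ 0.50034805 -0.15831029] ell c [ 0.45089024 -0.2109494   0.06      ]
[306  79  20  18 330] [315.6  87.2]
[[0.4827, -0.2894], [0.4664, -0.2937], [0.4627, -0.2797], [0.4792, -0.2754]] [ 0.4727 -0.2848]
[311 149  18   6  71] [319.1 152. ]
[[0.4617, -0.2258], [0.4629, -0.2303], [0.4475, -0.2344], [0.4463, -0.2298]] [ 0.4548 -0.2295]
[313 232  17  24 402] [320.9 243.6]
[[0.4402, -0.1503], [0.4247, -0.1543], [0.4181, -0.1301], [0.4338, -0.1259]] [ 0.4293 -0.1401]
-72 [[312.7, 82.6], [312.3, 74.3], [322.5, 253.4], [322.9, 259.6]]
-73.5 [[315.2, 82.5], [314.9, 74.1], [320.4, 253.5], [320.6, 259.7]]
-75 [[317.6, 82.4], [317.6, 74.1], [318.3, 253.5], [318.3, 259.8]]
```

Run:
```python
import cv2
im=cv2.imread('pics/w1.png'); cv2.imwrite('pics/w1c.png',cv2.resize(im[55:265,240:400],None,fx=2.8,fy=2.8,interpolation=cv2.INTER_CUBIC))
```

```text
(no output)
```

View pics/w1c.png

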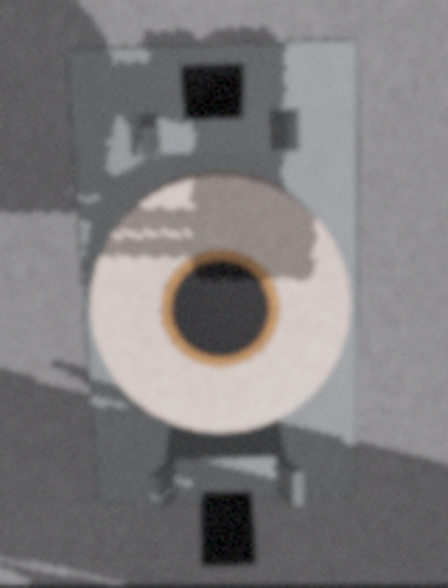

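Run:
```python
from h import *
T=np.load('Tw1.npy'); a=np.radians(-73.3); u=np.array([np.cos(a),np.sin(a),0]); C=np.array([.4505,-.2093,0])
for d,z in ((.0705,.0785),(.083,.105)): print(d,proj('wrist',[C+s*d*u+[0,0,z] for s in (1,-1)],T).round(1).tolist())
im=cv2.imread('pics/w1.png'); print(im[74:102,313:319].mean((1,2)).round().tolist()); print(im[225:262,318:324].mean((1,2)).round().tolist())
row([.499,.166,.2],-51.4)
```

```text
0.0705 [[315.6, 96.8], [320.2, 232.0]]
0.083 [[315.0, 82.2], [320.8, 253.3]]
[104.0, 102.0, 98.0, 85.0, 61.0, 38.0, 31.0, 23.0, 21.0, 20.0, 15.0, 17.0, 14.0, 15.0, 12.0, 12.0, 13.0, 5.0, 13.0, 8.0, 13.0, 21.0, 42.0, 74.0, 95.0, 102.0, 104.0, 104.0]
[96.0, 97.0, 97.0, 96.0, 90.0, 74.0, 45.0, 20.0, 16.0, 11.0, 16.0, 17.0, 14.0, 16.0, 18.0, 12.0, 16.0, 18.0, 11.0, 14.0, 13.0, 15.0, 14.0, 12.0, 8.0, 15.0, 15.0, 13.0, 15.0, 17.0, 28.0, 48.0, 75.0, 89.0, 94.0, 97.0, 94.0]
row [-0.3492, -0.1417, 0.0703] [0.0005, 0.0003, -0.4168] deg 23.9
```

The noses project to within about 1 px of where they are seen, so the seat is at (0.4505, −0.2093) with yaw −73.3°. Next is the bar.

Request:
{"name": "carry_out", "arguments": {
  "rows": [
    [-0.349, -0.142, 0.07, 0, 0, -0.417],
    [-0.349, -0.142, 0.07, 0, 0, -0.417],
    [-0.349, -0.142, 0.07, 0, 0, -0.417],
    [-0.349, -0.142, 0.07, 0, 0, -0.417],
    [-0.349, -0.142, 0.07, 0, 0, -0.417],
    [-0.349, -0.142, 0.07, 0, 0, -0.417],
    [-0.349, -0.142, 0.07, 0, 0, -0.417],
    [-0.349, -0.142, 0.07, 0, 0, -0.417]
  ]
}}

```text
clock: 2.45
tool_pos: [0.4994, 0.1654, 0.2]
orientation: [179.9, -0.0, -51.4]
force: [-0.8, -0.7, 0.3]
opening: 0.0877
gripper_force: 0.0
```

Request:
{"name": "carry_out", "arguments": {
  "rows": [
    [0, 0, 0, 0, 0, 0],
    [0, 0, 0, 0, 0, 0]
  ]
}}

```text
clock: 2.7
tool_pos: [0.4995, 0.1649, 0.201]
orientation: [-180.0, 0.0, -51.4]
force: [-0.3, -0.3, 0.2]
opening: 0.0875
gripper_force: 0.0
```

Run:
```python
from h import *
T=pose(); np.save('Tw2.npy',T); im=viewer.snapshot('wrist'); save('w2',im)
print(T[:3,3],telemetry.get_obs()['orientation'])
```

```text
[0.49951011 0.16490647 0.20099983] [-1.79955923e+02 -1.28833028e-06 -5.14260433e+01]
```

View pics/w2.png

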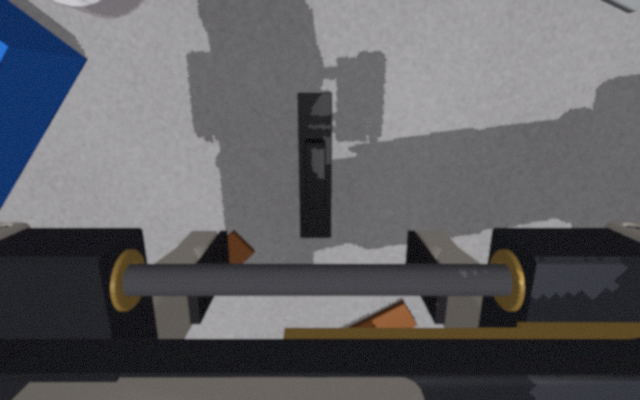

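The black bar spans rows 92–237 and columns 298–331. A brown look-alike's end is at (240,247), so I check its clearance from the fingers too.

Run:
```python
from h import *
T=np.load('Tw2.npy'); im=cv2.cvtColor(cv2.imread('pics/w2.png'),cv2.COLOR_BGR2RGB); g=cv2.GaussianBlur(im,(3,3),0)
b=(g.max(2)<65).astype(np.uint8); b[:85]=0; b[245:]=0; b[:,:290]=0; b[:,340:]=0
cs,_=cv2.findContours(b,0,1); c=max(cs,key=cv2.contourArea); r=cv2.minAreaRect(c); print(r)
bx=cv2.boxPoints(r); W=np.array([onplane('wrist',p,.010,T) for p in bx]); print(W.round(4).tolist(),W.mean(0).round(4))
e=[W[1]-W[0],W[2]-W[1]]; print([ (np.linalg.norm(v).round(4),np.degrees(np.arctan2(v[1],v[0])).round(2)) for v in e])
Ti=np.linalg.inv(T)
for p in ((226,255),(240,233),(253,247),(240,262)): print((Ti@np.append(onplane('wrist',p,.01,T),1)).round(3)[:2])
```

```text
((314.5, 165.0), (144.0, 33.0), 90.0)
[[0.5611, 0.1169, 0.01], [0.5361, 0.097, 0.01], [0.4415, 0.2133, 0.01], [0.4695, 0.2355, 0.01]] [0.5021 0.1657 0.01  ]
[(np.float64(0.0319), np.float64(-141.48)), (np.float64(0.1499), np.float64(129.14))]
[-0.095 -0.1  ]
[-0.069 -0.083]
[-0.086 -0.07 ]
[-0.104 -0.085]
```

Run:
```python
from h import *
row([.502,.166,.015],-51.5)
```

```text
row [0.0009, -0.0023, 0.186] [-0.0008, 0.0, 0.0013] deg 0.1
```

Request:
{"name": "carry_out", "arguments": {
  "rows": [
    [0.001, -0.0023, 0.05, 0, 0, 0],
    [0.001, -0.0023, 0.1, 0, 0, 0],
    [0.001, -0.0023, 0.14, 0, 0, 0],
    [0.001, -0.0023, 0.165, 0, 0, 0],
    [0.001, -0.0023, 0.18, 0, 0, 0],
    [0.001, -0.0023, 0.185, 0, 0, 0],
    [0.001, -0.0023, 0.185, 0, 0, 0]
  ],
  "grip": 1
}}

```text
clock: 3.62
tool_pos: [0.5022, 0.167, 0.0161]
orientation: [-180.0, -0.0, -51.3]
force: [-0.1, -0.2, 0.1]
opening: 0.0875
gripper_force: 0.0
```

Request:
{"name": "carry_out", "arguments": {
  "rows": [
    [0, 0, 0, 0, 0, 0],
    [0, 0, 0, 0, 0, 0],
    [0, 0, 0, 0, 0, 0],
    [0, 0, 0, 0, 0, 0],
    [0, 0, 0, 0, 0, 0],
    [0, 0, 0, 0, 0, 0]
  ],
  "grip": -1
}}

```text
clock: 4.38
tool_pos: [0.5018, 0.1669, 0.0155]
orientation: [180.0, -0.0, -51.3]
force: [0.8, 0.6, 0.0]
opening: 0.0332
gripper_force: 0.0
```

Request:
{"name": "carry_out", "arguments": {
  "rows": [
    [0, 0, 0, 0, 0, 0],
    [0, 0, 0, 0, 0, 0],
    [0, 0, 0, 0, 0, 0],
    [0, 0, 0, 0, 0, 0]
  ]
}}

```text
clock: 4.88
tool_pos: [0.5017, 0.1669, 0.0155]
orientation: [180.0, 0.0, -51.3]
force: [0.4, -0.1, -0.9]
opening: 0.0198
gripper_force: 30.0
```

Request:
{"name": "carry_out", "arguments": {
  "rows": [
    [0, 0, -0.04, 0, 0, 0],
    [0, 0, -0.09, 0, 0, 0],
    [0, 0, -0.14, 0, 0, 0],
    [0, 0, -0.18, 0, 0, 0],
    [0, 0, -0.185, 0, 0, 0],
    [0, 0, -0.185, 0, 0, 0]
  ]
}}

```text
clock: 5.62
tool_pos: [0.5015, 0.1669, 0.2003]
orientation: [-180.0, 0.0, -51.3]
force: [-0.5, -0.5, -1.9]
opening: 0.0199
gripper_force: 30.0
```

Run:
```python
from h import *
T=pose(); np.save('Tw3.npy',T); im=viewer.snapshot('wrist'); save('w3',im)
print(T[:3,3],telemetry.get_obs()['orientation'])
row([.4505,-.2093,.20],-73.3)
```

```text
[0.50145183 0.16687444 0.20029012] [ 1.79914709e+02  2.80785655e-02 -5.13384575e+01]
row [0.2619, 0.2744, -0.0002] [0.0016, 0.0002, 0.3833] deg 22.0
```

View pics/w3.png

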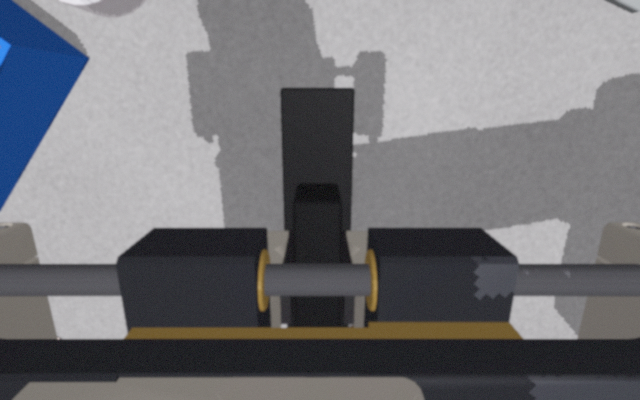

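The bar is held: its end edge is at row 88, columns 281–354. I'll work out the bar's offset in the hand.

Run:
```python
from h import *
T=np.eye(4); im=cv2.imread('pics/w3.png'); g=cv2.GaussianBlur(im,(3,3),0).max(2).astype(int)
def edge(v):  # subpixel crossing of 90
    s=np.flatnonzero(np.diff((v>75).astype(int))); return [i+(75-v[i])/(v[i+1]-v[i]) for i in s]
print([edge(g[70:110,x]) for x in (290,318,345)],[edge(g[y,260:380]) for y in (100,130)])
print(g[100,270:292],g[100,344:366])
for e in edge(g[70:110,318]): print('end',onplane('wrist',(318,70+e),.0055,T))
for y in (100,130,160): 
    es=edge(g[y,260:375]); print(y,[onplane('wrist',(260+e,y),.0055,T)[:2].round(4).tolist() for e in es])
```

```text
[[np.float64(17.77777777777778)], [np.float64(17.857142857142858)], [np.float64(18.68421052631579)]] [[np.float64(20.857142857142858), np.float64(93.21428571428571)], [np.float64(21.458333333333332), np.float64(92.48)]]
[129 128 128 128 129 129 130 131 129 120  99  71  52  46  47  48  47  47
  48  47  47  48] [ 50  49  50  53  52  51  51  49  51  69  97 118 128 131 131 132 132 131
 131 132 133 135]
end [0.07676931 0.00073601 0.0055    ]
100 [[0.0715, -0.0162], [0.0715, 0.0168]]
130 [[0.058, -0.0163], [0.058, 0.0168]]
160 [[0.0438, -0.0162], [0.0438, 0.0168]]
```

The bar sits in the hand with an offset of about (+0.8, +0.3) mm and no yaw error. I go above the seat with the TCP at (0.4506, −0.2084).

Request:
{"name": "carry_out", "arguments": {
  "rows": [
    [0.262, 0.274, 0, 0, 0, 0.383],
    [0.262, 0.274, 0, 0, 0, 0.383],
    [0.262, 0.274, 0, 0, 0, 0.383],
    [0.262, 0.274, 0, 0, 0, 0.383],
    [0.262, 0.274, 0, 0, 0, 0.383],
    [0.262, 0.274, 0, 0, 0, 0.383],
    [0.262, 0.274, 0, 0, 0, 0.383],
    [0.262, 0.274, 0, 0, 0, 0.383]
  ]
}}

```text
clock: 6.68
tool_pos: [0.4508, -0.2092, 0.1991]
orientation: [179.9, 0.1, -73.4]
force: [-0.6, 0.1, -1.0]
opening: 0.0201
gripper_force: 30.0
```

Request:
{"name": "carry_out", "arguments": {
  "rows": [
    [-0.001, 0, 0.03, 0, 0, 0],
    [-0.001, 0, 0.06, 0, 0, 0],
    [-0.001, 0, 0.065, 0, 0, 0],
    [-0.001, 0, 0.065, 0, 0, 0]
  ]
}}

```text
clock: 7.18
tool_pos: [0.4518, -0.2071, 0.1358]
orientation: [180.0, -0.0, -73.2]
force: [0.2, 0.1, -0.1]
opening: 0.0201
gripper_force: 30.0
```

Run:
```python
from h import *
T=pose(); np.save('Tw4.npy',T); im=viewer.snapshot('wrist'); save('w4',im); s=viewer.snapshot('scene'); save('s4',s)
a=cv2.resize(im[20:270,220:420],(480,600)); b=cv2.resize(s[160:310,170:250+0],(320,600)); save('v4',np.hstack([a,b]))
print(T[:3,3],telemetry.get_obs()['orientation'])
row([.4506,-.2084,.135],-73.3)
```

```text
[ 0.45180827 -0.20711072  0.13580953] [-1.79921535e+02 -4.38457491e-02 -7.32007765e+01]
row [0.0004, 0.0019, 0.0016] [-0.0014, -0.0008, 0.0017] deg 0.1
```

View pics/v4.png

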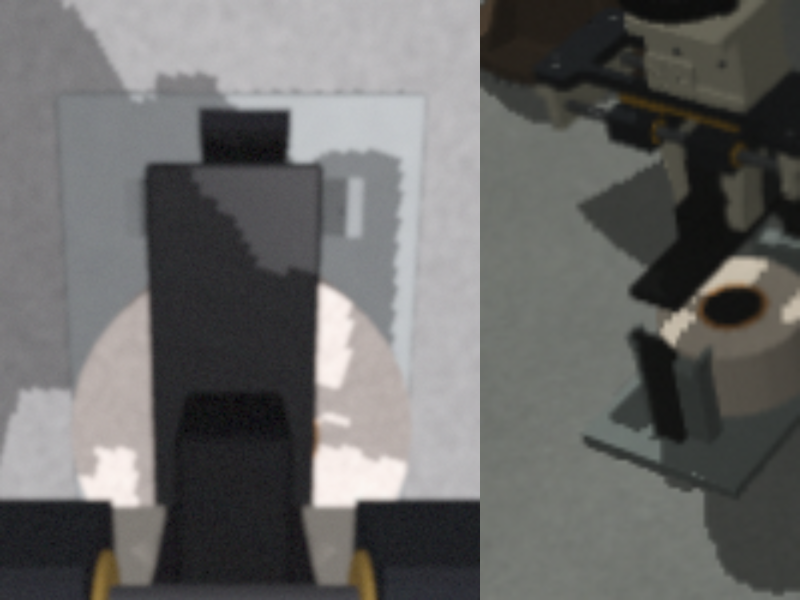

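The bar is over the holder with the hook just beyond its end; the hook's centre is slightly right of the bar's centre (245 against 235 in the crop). I'll measure that offset.

Run:
```python
from h import *
T=np.eye(4); im=cv2.imread('pics/w4.png'); g=cv2.GaussianBlur(im,(3,3),0).max(2).astype(int)
print('hook row74',g[74,298:346].tolist()); print('bar row95',g[95,276:360].tolist()); print('col322',g[60:95,322].tolist())
C=np.load('Tw4.npy'); a=np.radians(-73.3); u=np.array([np.cos(a),np.sin(a),0]);v=np.array([u[1],-u[0],0]); S=np.array([.4505,-.2093,.105])
print('pred hook edges',proj('wrist',[S+.083*u-.01*v,S+.083*u+.01*v],C).round(1).tolist())
print(np.linalg.norm(telemetry.get_obs()['tool_pos']-C[:3,3]),telemetry.get_obs()['tool_pos'])
```

```text
hook row74 [136, 136, 133, 125, 106, 76, 51, 38, 36, 36, 35, 36, 36, 35, 35, 37, 38, 36, 36, 37, 35, 33, 34, 35, 36, 37, 38, 37, 36, 36, 36, 34, 34, 35, 36, 36, 36, 35, 35, 36, 43, 68, 111, 156, 185, 197, 200, 200]
bar row95 [122, 115, 105, 90, 70, 51, 43, 44, 45, 45, 46, 47, 49, 48, 46, 45, 46, 47, 48, 48, 48, 47, 49, 55, 62, 68, 73, 76, 78, 80, 82, 83, 83, 83, 83, 82, 82, 83, 83, 84, 84, 84, 85, 84, 84, 85, 86, 86, 86, 86, 87, 87, 87, 87, 88, 88, 88, 89, 89, 89, 88, 89, 90, 90, 89, 90, 90, 91, 90, 90, 89, 90, 92, 92, 89, 83, 76, 77, 90, 105, 112, 114, 114, 113]
col322 [187, 194, 196, 190, 173, 138, 94, 60, 46, 44, 43, 42, 42, 39, 36, 33, 29, 27, 26, 25, 23, 23, 22, 20, 20, 21, 24, 32, 45, 60, 73, 82, 87, 88, 87]
pred hook edges [[301.6, 72.9], [340.4, 73.0]]
0.0010153450397460359 [ 0.45228703 -0.20749769  0.13661698]
```

Request:
{"name": "carry_out", "arguments": {
  "rows": [
    [0.0005, 0.0021, 0.005, 0, 0, 0],
    [0.0005, 0.0021, 0.014, 0, 0, 0],
    [0.0005, 0.0021, 0.021, 0, 0, 0],
    [0.0005, 0.0021, 0.025, 0, 0, 0],
    [0.0005, 0.0021, 0.028, 0, 0, 0],
    [0.0005, 0.0021, 0.028, 0, 0, 0]
  ]
}}

```text
clock: 8.02
tool_pos: [0.4493, -0.2088, 0.1073]
orientation: [180.0, 0.0, -73.3]
force: [0.1, 2.1, -0.9]
opening: 0.0201
gripper_force: 30.0
```

Request:
{"name": "carry_out", "arguments": {
  "rows": [
    [0, 0, 0.002, 0, 0, 0],
    [0, 0, 0.004, 0, 0, 0],
    [0, 0, 0.006, 0, 0, 0],
    [0, 0, 0.006, 0, 0, 0]
  ]
}}

```text
clock: 8.52
tool_pos: [0.4506, -0.2093, 0.1024]
orientation: [-179.9, -0.1, -73.2]
force: [0.3, 1.5, 5.8]
opening: 0.0196
gripper_force: 30.0
```

Request:
{"name": "carry_out", "arguments": {
  "rows": [
    [0, 0, 0.003, 0, 0, 0],
    [0, 0, 0.006, 0, 0, 0],
    [0, 0, 0.008, 0, 0, 0],
    [0, 0, 0.008, 0, 0, 0]
  ]
}}

```text
clock: 9.02
tool_pos: [0.4517, -0.2094, 0.0952]
orientation: [-179.8, -0.1, -73.2]
force: [1.4, 2.9, 10.1]
opening: 0.0199
gripper_force: 30.0
```

Request:
{"name": "carry_out", "arguments": {
  "rows": [
    [0, 0, 0.003, 0, 0, 0],
    [0, 0, 0.006, 0, 0, 0],
    [0, 0, 0.008, 0, 0, 0],
    [0, 0, 0.008, 0, 0, 0]
  ]
}}

```text
clock: 9.52
tool_pos: [0.4514, -0.2093, 0.0872]
orientation: [-179.8, -0.1, -73.2]
force: [0.8, 2.4, 10.7]
opening: 0.02
gripper_force: 30.0
```

Request:
{"name": "carry_out", "arguments": {
  "rows": [
    [0, 0, 0.002, 0, 0, 0],
    [0, 0, 0.004, 0, 0, 0],
    [0, 0, 0.004, 0, 0, 0]
  ]
}}

```text
clock: 9.9
tool_pos: [0.4519, -0.2096, 0.0835]
orientation: [-179.8, -0.2, -73.2]
force: [-0.8, 0.9, 12.2]
opening: 0.02
gripper_force: 30.0
```

Request:
{"name": "carry_out", "arguments": {
  "rows": [
    [0, 0, 0.001, 0, 0, 0],
    [0, 0, 0.002, 0, 0, 0],
    [0, 0, 0.002, 0, 0, 0]
  ]
}}

```text
clock: 10.28
tool_pos: [0.4513, -0.2095, 0.0807]
orientation: [-179.8, -0.1, -73.2]
force: [1.9, -1.2, 5.8]
opening: 0.0194
gripper_force: 30.0
```

Request:
{"name": "carry_out", "arguments": {
  "rows": [
    [0, 0, 0.001, 0, 0, 0],
    [0, 0, 0.002, 0, 0, 0],
    [0, 0, 0.002, 0, 0, 0]
  ]
}}

```text
clock: 10.65
tool_pos: [0.4515, -0.2097, 0.0802]
orientation: [-179.8, -0.2, -73.2]
force: [-3.6, 1.6, 21.4]
opening: 0.0197
gripper_force: 30.0
```

Run:
```python
from h import *
T=pose(); np.save('Tw5.npy',T); im=viewer.snapshot('wrist'); save('w5',im); s=viewer.snapshot('scene'); save('s5',s)
a=cv2.resize(im[20:270,220:420],(480,600)); b=cv2.resize(s[180:300,190:290],(320,384)); b=np.vstack([b,np.zeros((216,320,3),np.uint8)]); save('v5',np.hstack([a,b]))
for i in range(3):
    o=telemetry.get_obs(); print(o['tool_pos'].round(4),o['orientation'].round(2),o['force'].round(1),o['moment'].round(2)); viewer.snapshot('top')
```

```text
[ 0.4515 -0.2097  0.0802] [-1.798e+02 -1.600e-01 -7.319e+01] [-3.1  1.7 21.4] [0.96 1.75 0.  ]
[ 0.4514 -0.2097  0.0801] [-1.7981e+02 -1.6000e-01 -7.3190e+01] [-4.4  2.  23. ] [1.03 1.77 0.04]
[ 0.4514 -0.2097  0.0802] [-1.7981e+02 -1.6000e-01 -7.3190e+01] [-4.3  1.4 22.5] [ 1.    1.75 -0.03]
```

View pics/v5.png

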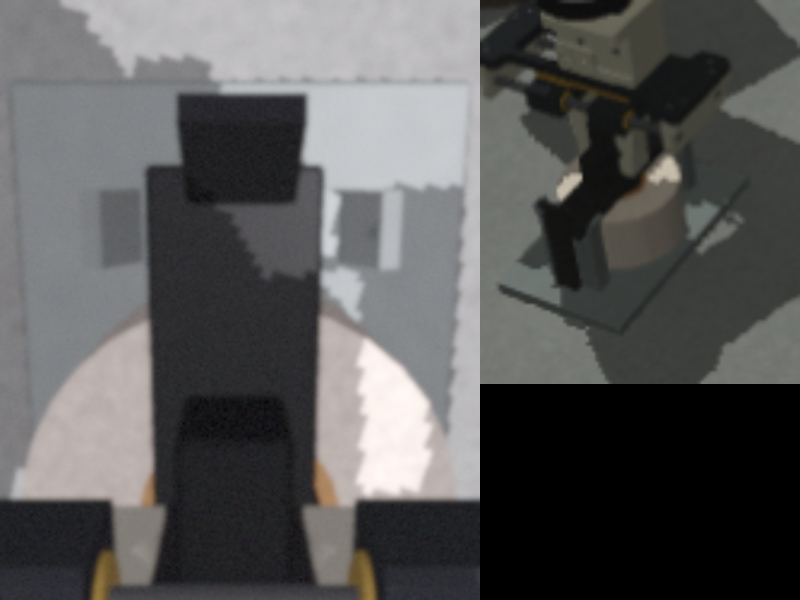

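The near (−y) hook overhangs the bar's end (crop rows 165–203) and the push met a hard stop at 22 N. I unload a little, release, then check both ends.

Request:
{"name": "carry_out", "arguments": {
  "rows": [
    [0, 0, -0.001, 0, 0, 0],
    [0, 0, -0.002, 0, 0, 0]
  ]
}}

```text
clock: 11.15
tool_pos: [0.4507, -0.2094, 0.0804]
orientation: [-179.9, -0.1, -73.3]
force: [1.5, -1.3, 1.1]
opening: 0.0198
gripper_force: 30.0
```

Request:
{"name": "carry_out", "arguments": {
  "rows": [
    [0, 0, 0, 0, 0, 0],
    [0, 0, 0, 0, 0, 0],
    [0, 0, 0, 0, 0, 0],
    [0, 0, 0, 0, 0, 0],
    [0, 0, 0, 0, 0, 0],
    [0, 0, 0, 0, 0, 0]
  ],
  "grip": 1
}}

```text
clock: 11.9
tool_pos: [0.4495, -0.209, 0.0795]
orientation: [180.0, 0.0, -73.3]
force: [-1.0, -1.2, 0.2]
opening: 0.0743
gripper_force: 0.0
```

Request:
{"name": "carry_out", "arguments": {
  "rows": [
    [0, 0, -0.02, 0, 0, 0],
    [0, 0, -0.06, 0, 0, 0],
    [0, 0, -0.11, 0, 0, 0],
    [0, 0, -0.16, 0, 0, 0],
    [0, 0, -0.19, 0, 0, 0],
    [0, 0, -0.19, 0, 0, 0],
    [0, 0, -0.19, 0, 0, 0]
  ]
}}

```text
clock: 12.78
tool_pos: [0.449, -0.2088, 0.2689]
orientation: [180.0, 0.0, -73.3]
force: [0.3, 1.1, -0.5]
opening: 0.0877
gripper_force: 0.0
```

Run:
```python
from h import *
T=pose(); np.save('Tw6.npy',T); im=viewer.snapshot('wrist'); save('w6',im); s=viewer.snapshot('scene'); save('s6',s)
a=cv2.resize(im[60:260,250:390],(420,600),interpolation=cv2.INTER_CUBIC); b=cv2.resize(s[190:290,190:285],(380,400),interpolation=cv2.INTER_CUBIC); b=np.vstack([b,np.zeros((200,380,3),np.uint8)]); save('v6',np.hstack([a,b]))
o=telemetry.get_obs(); print(o['tool_pos'],o['force'])
C=np.array([.4505,-.2093,.066]); a=np.radians(-73.3); u=np.array([np.cos(a),np.sin(a),0]);v=np.array([u[1],-u[0],0])
for nm in ('wrist','scene'):
    P=[C+sx*.017*v+sy*.076*u+[0,0,.010] for sy in (1,-1) for sx in (1,-1)]+[C+sx*.01*v+sy*.032*u+[0,0,.042] for sy in (1,-1) for sx in (1,-1)]+[C+sy*.0705*u+[0,0,.0125] for sy in (1,-1)]+[C+sy*.083*u+[0,0,.039] for sy in (1,-1)]
    q=proj(nm,P,T if nm=='wrist' else None); print(nm,((q-[250,60])*3 if nm=='wrist' else (q-[190,190])*4+[420,0]).round(0).tolist())
```

```text
[ 0.44885119 -0.20883358  0.26843241] [-0.18490107 -0.65330238 -0.12457581]
wrist [[249.0, 95.0], [144.0, 96.0], [244.0, 531.0], [151.0, 532.0], [229.0, 244.0], [164.0, 245.0], [228.0, 444.0], [166.0, 444.0], [197.0, 113.0], [197.0, 520.0], [197.0, 70.0], [197.0, 584.0]]
scene [[498.0, 234.0], [543.0, 250.0], [631.0, 96.0], [674.0, 109.0], [541.0, 156.0], [567.0, 165.0], [598.0, 99.0], [623.0, 107.0], [525.0, 233.0], [648.0, 104.0], [507.0, 214.0], [654.0, 63.0]]
```

View pics/v6.png

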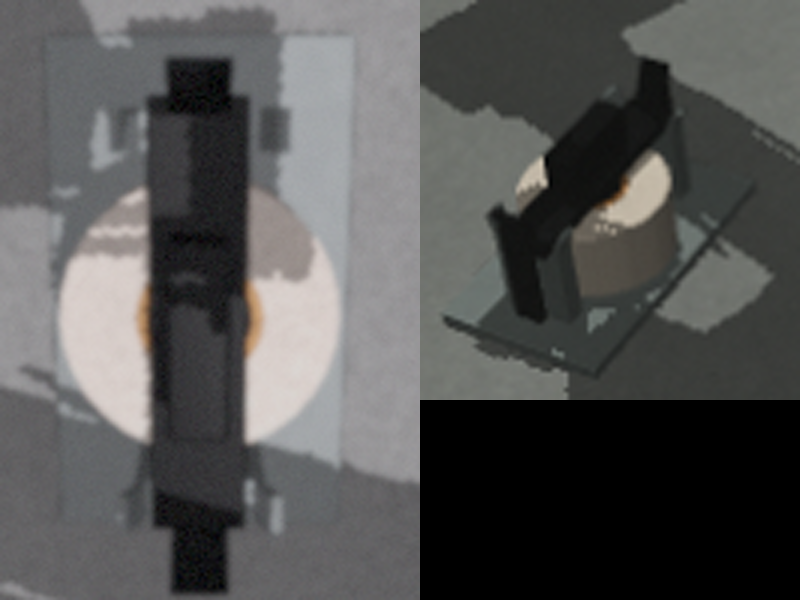

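The released bar lies straight across the roll. Its ends are at crop rows 97 and 528 (95 and 531 predicted for fully home). The hook-to-hook outer span is 179 px against 178 px before, so both hooks are upright again over the ends. Handing in.

```bash
python3 -c "
from h import *
print(workorder.close_job())"
```

```text
the job is handed in; nothing more can be done
None
```

The black retainer bar is fitted across the label roll and released; the last pictures show both hooks upright over its ends and the bar level with its seats, the bystanders were not touched, and the job was handed in at about 13 s.

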